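# Hold the saddle over the seatpost head for fitting

### The arm

A 6-joint arm with a two-finger parallel gripper is mounted at the origin on the work surface. World frame = base frame: x ahead of the robot, y to its left, z up, the work surface at z = 0. Lengths are in mm, angles in rad, forces in N, time in s.
With the tool pointing down it reaches from about 300 to 775 mm from the base axis. Payload 14.6 kg.
Tool frame: the origin (TCP) lies midway between the tips of the shut fingers; the grasp point (between the pads) lies manip.grasp_offset behind it (manip.grasp_offset is the distance from the TCP to the grasp point, in mm); z points along the fingers, y is the direction in which the jaws open and shut (so a half turn about z gives the same grasp; the last joint's range is limited). The gripper opens to 94 mm and grips with 3 to 60 N. Pads are 16 mm wide; open, the fingers measure 119 mm over their backs; the gripper's body (75 mm by 177 mm) begins 78 mm behind the grasp point.
Start: joints at [-1.416, 0.3, 1.521, -0, 1.321, -0.067], TCP at [120.986, -536.518, 205.446] pointing down, gripper open.
Joint ranges: [-3.03, 3.03], [-0.79, 2.21], [0.23, 2.52], [-1.04, 4.18], [0, 3.07], [-2.55, 2.55]. Speed limits (rad/s): [2.22, 2.22, 2.57, 3.14, 3.14, 3.14].

### API

Orientations are given as [roll, pitch, yaw] about the fixed x, y, z axes, in that order (R = Rz(yaw) Ry(pitch) Rx(roll)).
In Python, from cell import monitor, vision, order, manip gives the robot as it stands.
- The arm moves only by the shell command python3 -m jog 'ROWS' [FORCE]. ROWS is JSON, a list of rows, each a list of 7 numbers: the shift along the tool's x, y, z in cm, then the turn, a rotation vector about the tool's x, y, z in rad, then the opening in per cent of the stroke, from 0 (shut) to 100 (fully open). In form: [[tx, ty, tz, rx, ry, rz, jaw], ...]. A call has 1 to 8 rows; each row shifts and turns the commanded pose from where the row before left it, along the tool's axes as they then stand; what a row does not reach is not made up. A row lasts 1/10 s, in which the tool goes at most 50 mm and 8.59 degrees, less where a joint would pass 70% of its speed; a pose out of reach is approached as far as the arm can. A call is refused whole if a number of a shift passes 5 or a number of a turn 0.15, either way. A call with a gripper value outside its range is refused whole. The fingers move at their own pace and stop on an object; FORCE is the grip in N (left out, the last holds). Time passes only in rows, so rows that do not move let the fingers close. It gives the time, the measured TCP pose, the force and the opening at its end, in the units of the state.
- monitor.read_state(): the state, without advancing time (a new reading comes with each control period).
- vision.camera(name): name is "side" or "top" or "wrist"; returns a dict with "color" (480x640x3 uint8, blue, green, red), "fx", "fy", "cx", "cy" (pixels), "cam_to_world" (4x4, takes a point from camera to world coordinates); the wrist camera has in their place "tool_from_camera" (4x4, takes a point from camera to tool coordinates, whose origin is the TCP and whose axes are the flange's). Camera axes: x right, y down, z forward; pixel columns grow to the right and rows downward; lengths in mm; the calibration is good to about 2 mm. A picture is of the moment at which its call begins: read the wrist's pose just before it. There is no depth.
- order.sign_off(): hands the job in, once; it reports no verdict.
The state is a dict: "clock": time; "joints": joint angles; "qd": joint speeds; "effort": joint torques, N m; "eef_pos": TCP position; "eef_rot": TCP orientation; "wrist_force": force on the tool from outside, world axes, zero at the start; "moment": the same for the moment, N m; "finger_gap": finger opening in mm.
Only numpy, scipy, OpenCV 4.12 (cv2) and the standard library are available. Lean on these libraries where they do the work, as an engineer would, in place of code of your own. Each camera call takes 0.05 s, during which the arm holds its last target.

### The job

Pick up the black saddle from the bench, carry it over the things standing on the bench to the bike, and hold it there for me to slip the upper clamp in: level, nose pointing to the front of the bike, its two rails lined up over the two grooves in the seatpost head, with the middle of their straight part over the head and the rails about a finger's width (15 mm) above the grooves. Never let the saddle touch the bike, and leave the bin, can, bottle and dish standing where they are. Finish with the saddle still held steady in the gripper like that; do not set it down or let go.

Things in the scene. Friction and masses are not known exactly. Their poses are not given: they have to be found in the camera images.
- saddle: Loose black bicycle saddle, 0.34 kg, upright on the bench on its two 7 mm steel rails. Origin midway between the undersides of the rails' straight parts (bench height at start); x to the nose, y left, z up. 267 long (x -132 to 135), 148 wide at x -95, top at z 75 to 81. Rails at y -22 and 22, straight from x -40 to 40, lowest at z 0, then rising into the shell. Centre of mass near x -31, z 50.
- saddle_waist (a point): Place to grip the saddle: on its centre line, 20 mm ahead of its origin, 50 mm above it. The waist here is straight, 52 mm wide (y -26 to 26) from x -8 to 62 in the saddle's frame, with flat upright sides from z 37 to 61; shell underside at z 30. Towards the tail it widens fast: 76 mm at x -25, 108 mm at x -45.
- saddle_nose (a point): front tip of the saddle's nose: 135 mm ahead of the saddle's origin and 56 mm above it
- saddle_tail (a point): middle of the saddle's rear edge: 132 mm behind the saddle's origin and 56 mm above it
- bike: Fixed red bicycle without saddle, on the floor past the bench's left (+y) end, front roughly away from the robot. Origin: in the seatpost head, midway between the floors of its two rail grooves, 170 mm above bench level, where a seated saddle's origin would lie; x to the front, y left, z up. Head: aluminium block 44 (x) by 62 mm (y), bolt ears to x +-35; grooves along x at y -22 and 22, 9 wide; ridges 3.5 mm above their floors.
- bike_top_tube (a point): point on the upper side of the bike's red top tube, 150 mm ahead of the seatpost head and 135 mm below it: the tube leads from the seatpost to the front. The handlebar, 560 to 680 mm ahead of the head and 325 mm to each side, reaches 34 mm above the head's groove floors; all the rest of the bike is lower than the head
- parts_bin: grey open plastic bin of small parts on the bench between saddle and bike, 200 mm (x) by 115 mm (y), 90 mm high; origin at the centre of its underside. Not to be moved
- spray_can: blue and yellow spray can with a white cap, 52 mm across, 155 mm high, standing on the bench; origin at the centre of its underside. Not to be moved
- lube_bottle: green bottle of chain oil with a nozzle, 44 mm across, 130 mm high, standing on the bench; origin at the centre of its underside. Not to be moved
- clamp_dish: round steel dish 104 mm across and 20 mm high on the bench, holding the seatpost's upper clamp and bolts; origin at the centre of its underside. Not to be moved

How it is judged:
By the outcome, as a careful person would: the job done as asked, in the order asked, and still so for the second after the job is handed in, while the arm keeps its last pose, push and grip.
It also fails if it takes over 45 s, if anything falls off the work surface, if the arm or the gripper's body presses on something with over 40 N, if the wrist force passes 120 N, or if a joint passes its speed limit or range.

## Working session

There is one attempt and no reset: what is moved stays moved. The work goes in short steps, Python scripts to look and compute and a shell command to move; the robot and the scene stay as the last step left them, time stands still between calls to the robot, and variables do not carry over. Pictures are saved under pics/ and viewed, and the job is handed in when it is done.

```bash
ls; mkdir -p pics
python3 - <<'E'
from cell import monitor, vision, order, manip
import cv2,numpy as np
s=monitor.read_state()
print({k:np.round(v,3).tolist() for k,v in s.items()}, manip.grasp_offset)
for n in ["side","top","wrist"]:
    c=vision.camera(n); cv2.imwrite(f"pics/{n}0.png",c["color"])
    print(n,c["fx"],c["fy"],c["cx"],c["cy"]); print(np.round(c.get("cam_to_world",c.get("tool_from_camera")),4).tolist())
E
```

```text
pics
{'clock': 0.0, 'joints': [-1.416, 0.301, 1.522, 0.0, 1.321, -0.067], 'qd': [0.0, -0.0, -0.001, -0.001, -0.001, 0.001], 'effort': [0.004, -53.18, -35.273, 0.071, 0.024, -0.0], 'eef_pos': [120.964, -536.261, 204.864], 'eef_rot': [-3.14, -0.0, 0.222], 'wrist_force': [0.174, -0.446, 0.264], 'moment': [-0.006, -0.034, -0.014], 'finger_gap': 94.022} 18.8
side 543.9751155607369 543.9751155607369 317.4280233357341 250.2494323235045
[[-0.8947, -0.2142, 0.3919, 118.2722], [-0.4466, 0.4303, -0.7845, 842.9647], [-0.0006, -0.8769, -0.4807, 657.3188], [0.0, 0.0, 0.0, 1.0]]
top 454.48109446610323 454.48109446610323 323.09887176203085 240.42521944419755
[[-0.0093, -0.9871, 0.1597, 386.1246], [-0.9999, 0.008, -0.0087, -4.1221], [0.0073, -0.1598, -0.9871, 1254.3147], [0.0, 0.0, 0.0, 1.0]]
wrist 372.58607810443397 372.58607810443397 322.5577190031341 243.5099683037218
[[0.0003, -0.9572, -0.2894, 84.8967], [1.0, 0.0006, -0.0008, 0.4478], [0.001, -0.2894, 0.9572, -179.0722], [0.0, 0.0, 0.0, 1.0]]
```

View pics/side0.png

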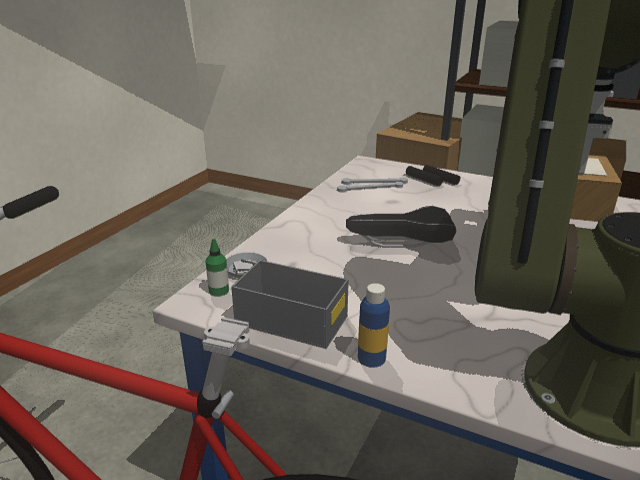

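View pics/top0.png

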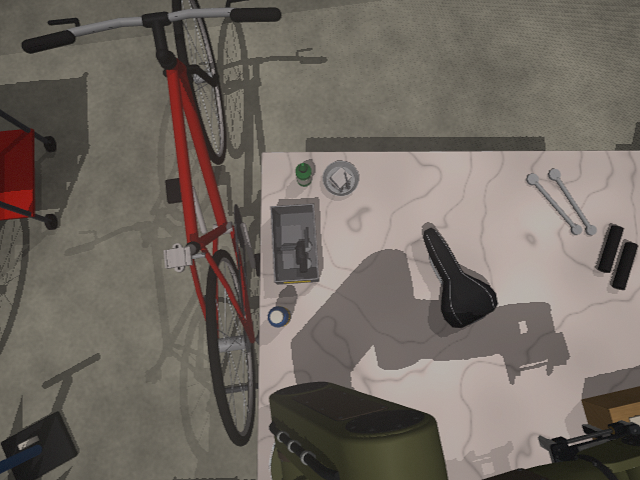

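View pics/wrist0.png

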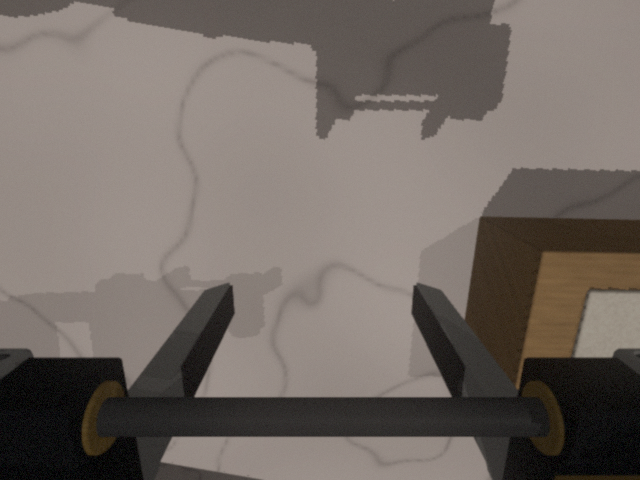

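The side view shows the saddle near (400,225) and the head at (227,335). The top view shows the saddle nose at (428,226), its tail at about (470,325), and the head at (178,257). Next I'll zoom in on these.

Run:
```python
import cv2,numpy as np
t=cv2.imread("pics/top0.png"); s=cv2.imread("pics/side0.png")
a=cv2.resize(t[215:335,400:520],None,fx=5,fy=5,interpolation=cv2.INTER_CUBIC)
b=cv2.resize(t[225:285,150:210],None,fx=9,fy=9,interpolation=cv2.INTER_CUBIC)
c=cv2.resize(s[310:360,190:260],None,fx=10,fy=10,interpolation=cv2.INTER_CUBIC)
cv2.imwrite("pics/za.png",np.clip(a.astype(float)*2,0,255).astype(np.uint8));cv2.imwrite("pics/zb.png",b);cv2.imwrite("pics/zc.png",c)
```

```text
(no output)
```

View pics/za.png

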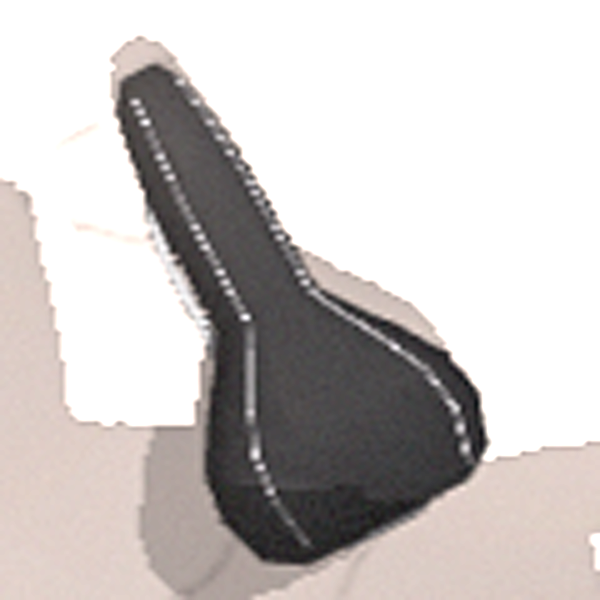

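View pics/zb.png

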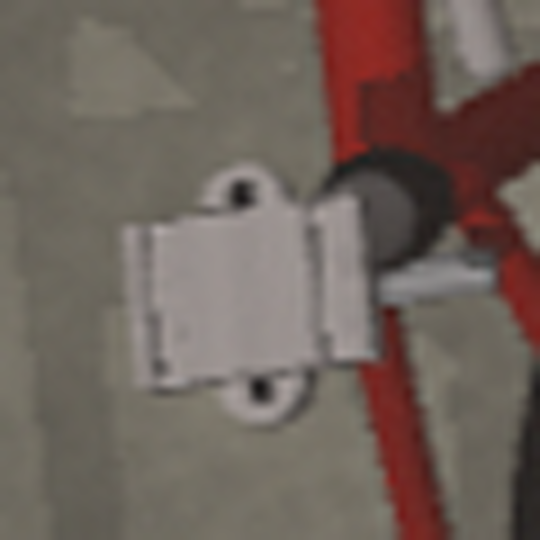

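View pics/zc.png

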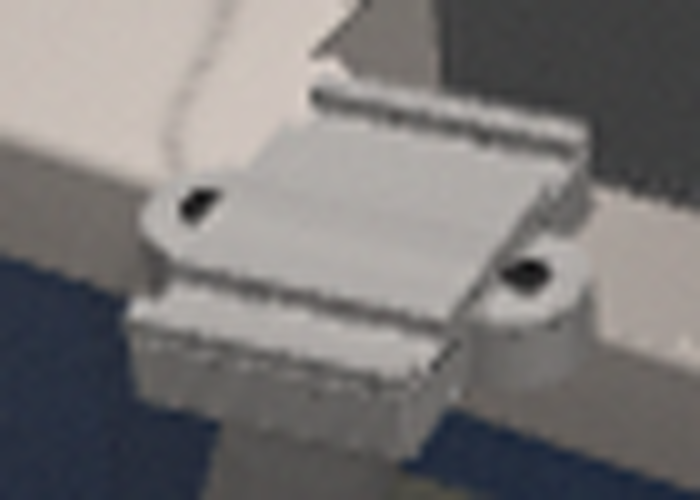

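```bash
cat > h.py <<'E'
import numpy as np, cv2
from scipy.spatial.transform import Rotation as R
from cell import monitor, vision, order, manip
def Twt():
    s=monitor.read_state(); T=np.eye(4); T[:3,:3]=R.from_euler('xyz',s['eef_rot']).as_matrix(); T[:3,3]=s['eef_pos']; return T,s
def cam(n,fn=None):
    T,s=Twt(); c=vision.camera(n)
    c['M']=np.array(c['cam_to_world']) if n!='wrist' else T@np.array(c['tool_from_camera'])
    if fn: cv2.imwrite('pics/'+fn,c['color'])
    return c
def ray(c,uv):
    d=np.array([(uv[0]-c['cx'])/c['fx'],(uv[1]-c['cy'])/c['fy'],1.]); return c['M'][:3,3],c['M'][:3,:3]@d
def onz(c,uv,z):
    o,d=ray(c,uv); return o+d*(z-o[2])/d[2]
def tri(c1,u1,c2,u2):
    o1,d1=ray(c1,u1);o2,d2=ray(c2,u2)
    t=np.linalg.lstsq(np.c_[d1,-d2],o2-o1,rcond=None)[0]
    p,q=o1+t[0]*d1,o2+t[1]*d2
    return (p+q)/2,np.linalg.norm(p-q)
def proj(c,p):
    q=np.linalg.inv(c['M'])@np.r_[p,1]; return np.array([c['fx']*q[0]/q[2]+c['cx'],c['fy']*q[1]/q[2]+c['cy']])
E
python3 - <<'E'
from h import *
t=cam('top');s=cam('side')
Z=lambda x,y,f,ox,oy:((x+.5)/f-.5+ox,(y+.5)/f-.5+oy)
print('saddle nose',onz(t,Z(148,66,5,400,215),56),'tail',onz(t,Z(370,515,5,400,215),56))
# waist: stitch lines pts? 
for p in [(250,325),(307,285),(118,100),(180,78)]: print(p,onz(t,Z(*p,5,400,215),76))
hb=[(125,228),(358,197),(378,358),(148,388)]
P=[onz(t,Z(*p,9,150,225),173.5) for p in hb]; print('top head',np.round(P,1),np.mean(P,0))
hc=[(128,318),(400,380),(588,125),(315,90)]
Q=[onz(s,Z(*p,10,190,310),173.5) for p in hc]; print('side head',np.round(Q,1),np.mean(Q,0))
for u,v in [((240,194),(200,205)),((260,390),(525,272))]: pass
for u in [(240,194),(260,390)]:
  for v in [(200,205),(525,272)]: print('ear',u,v,tri(t,Z(*u,9,150,225),s,Z(*v,10,190,310)))
for n,u in dict(can=(278,316),bottle=(304,170),dish=(341,179),bin=(296,241)).items(): print(n,onz(t,u,dict(can=155,bottle=120,dish=20,bin=90)[n]))
E
```

```text
saddle nose [ 612.09749524 -300.18091196   56.        ] tail [ 373.14069196 -404.96396557   56.        ]
(250, 325) [ 471.13381772 -341.89502504   76.        ]
(307, 285) [ 491.67236434 -372.75530144   76.        ]
(118, 100) [ 590.21562743 -278.54310259   76.        ]
(180, 78) [ 601.74433689 -311.86994353   76.        ]
top head [[541.2 368.9 173.5]
 [549.  307.4 173.5]
 [505.8 300.5 173.5]
 [498.4 360.9 173.5]] [523.60356847 334.39474166 173.5       ]
side head [[538.8 366.5 173.5]
 [496.4 360.7 173.5]
 [505.5 298.6 173.5]
 [547.1 309.5 173.5]] [521.93092277 333.81135567 173.5       ]
ear (240, 194) (200, 205) (array([548.99199574, 338.56736057, 171.45822536]), np.float64(3.1335113506806236))
ear (240, 194) (525, 272) (array([527.45121077, 328.50174604, 166.62567298]), np.float64(51.554178580969406))
ear (260, 390) (200, 205) (array([516.28317592, 341.78863409, 179.97070937]), np.float64(44.70612951451702))
ear (260, 390) (525, 272) (array([496.68313084, 331.14960182, 171.98614355]), np.float64(2.4031126298997703))
can [382.35091416  95.42324646 155.        ]
bottle [755.04279467  33.67470338 120.        ]
dish [760.5314298  -66.99907585  20.        ]
bin [573.59933682  55.91310675  90.        ]
```

The two views agree on the head: about (523, 334, 170), yaw about 0.145. I'll hover over the saddle and measure it with the wrist camera.

```bash
cat >> h.py <<'E'
def go(p,yaw,pitch=0.):
    """turn (tool rotvec) first, then shift in the turned tool axes (cm), for TCP target p; pitch = nose-up lift of tool about its own y"""
    T,s=Twt(); Rt=R.from_euler('xyz',[np.pi,0,yaw])*R.from_euler('y',pitch)
    r=(R.from_matrix(T[:3,:3]).inv()*Rt).as_rotvec()
    sh=Rt.inv().apply(np.array(p)-T[:3,3])/10
    print('turn',np.round(r,4),'shift cm',np.round(sh,3),'n>=',np.round(max(np.linalg.norm(sh)/5,np.linalg.norm(r)/.15),1), 'clock',round(s['clock'],2))
E
python3 -c "
from h import *
go([504,-347,190],0.413)"
```

```text
turn [-5.000e-04 -1.000e-04 -1.912e-01] shift cm [42.685 -1.976  1.521] n>= 8.6 clock 0.25
```

```bash
python3 -m jog '[[0,0,0,0,0,-0.096,100],[0,0,0,0,0,-0.096,100],[4.27,-0.2,0.15,0,0,0,100],[4.27,-0.2,0.15,0,0,0,100],[4.27,-0.2,0.15,0,0,0,100],[4.27,-0.2,0.15,0,0,0,100],[4.27,-0.2,0.15,0,0,0,100],[4.27,-0.2,0.15,0,0,0,100]]' && python3 -m jog '[[4.27,-0.2,0.15,0,0,0,100],[4.27,-0.2,0.15,0,0,0,100],[4.27,-0.2,0.15,0,0,0,100],[4.27,-0.2,0.15,0,0,0,100],[0,0,0,0,0,0,100],[0,0,0,0,0,0,100]]'
python3 - <<'E'
from h import *
c=cam('wrist','w1.png'); T,s=Twt(); print(np.round(T,3), np.round(s['qd'],3))
E
```

```text
clock: 1.05
eef_pos: [352.2, -421.5, 196.4]
eef_rot: [3.142, -0.0, 0.414]
wrist_force: [-0.1, -1.0, -0.4]
finger_gap: 93.8
clock: 1.65
eef_pos: [504.2, -346.0, 189.9]
eef_rot: [-3.141, 0.001, 0.415]
wrist_force: [-0.5, 0.4, -1.0]
finger_gap: 94.2
[[ 9.16000e-01  4.02000e-01 -1.00000e-03  5.03530e+02]
 [ 4.02000e-01 -9.16000e-01  0.00000e+00 -3.46637e+02]
 [-0.00000e+00 -0.00000e+00 -1.00000e+00  1.90184e+02]
 [ 0.00000e+00  0.00000e+00  0.00000e+00  1.00000e+00]] [-0.022 -0.014  0.005  0.001 -0.001  0.001]
```

View pics/w1.png

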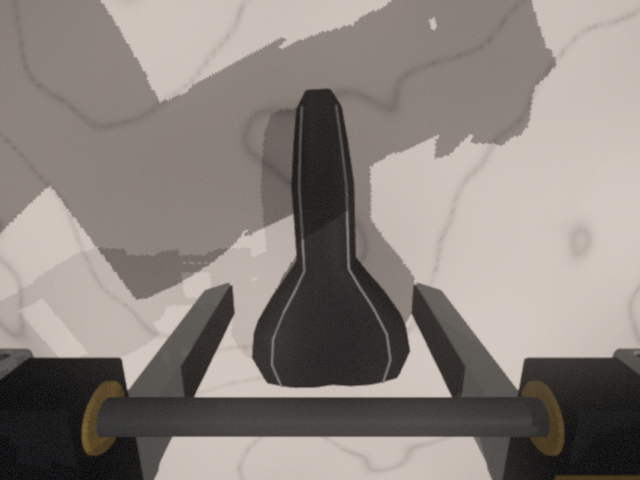

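The wrist view shows the saddle with its nose at (319,90), tail at (331,386), and the waist between the fingers' planes. I'll measure its axis from the mask.

Run:
```python
from h import *
c=cam('wrist'); g=cv2.cvtColor(c['color'],cv2.COLOR_BGR2GRAY)
roi=g[60:396,235:412].copy()
m=(roi<62).astype(np.uint8); m=cv2.morphologyEx(m,cv2.MORPH_CLOSE,np.ones((5,5)))
n,l,st,_=cv2.connectedComponentsWithStats(m); k=1+np.argmax(st[1:,4]); m=l==k; print(st[k])
T,s=Twt()
pts=[]
for r in range(60,396,12):
    x=np.where(m[r-60])[0]
    if len(x):
        a,b=x.min()+235-.5,x.max()+235+.5
        A,B=onz(c,(a,r),61),onz(c,(b,r),61); mid=(A+B)/2; pts.append(mid); print(r,a,b,np.round(mid[:2],1),round(np.linalg.norm(A-B),1))
ys=np.where(m.any(1))[0]
top=ys.min()+60;bot=ys.max()+60;print(top,bot)
xn=np.where(m[ys.min()+2])[0].mean()+235; xt=np.where(m[ys.max()-2])[0].mean()+235
N=onz(c,(xn,top-.5),56);L=onz(c,(xt,bot+.5),56); print('nose',N,'tail',L,np.linalg.norm(N-L))
P=np.array(pts)[:,:2];v=np.polyfit(P[:,0],P[:,1],1);yaw=np.arctan(v[0]);print('fit all yaw',yaw,np.arctan2(*(N-L)[[1,0]]))
d=np.array([np.cos(yaw),np.sin(yaw)]);print('res',np.round((P-P.mean(0))@[-d[1],d[0]],1))
print('o from nose',N[:2]-135*d,'from tail',L[:2]+132*d)
```

```text
[   18    28   156   298 24869]
96 301.5 334.5 [ 603.4 -299. ] 25.5
108 295.5 340.5 [ 595.4 -302.5] 35.0
120 294.5 342.5 [ 587.4 -306.4] 37.7
132 293.5 344.5 [ 579.3 -310.4] 40.4
144 292.5 346.5 [ 571.  -314.4] 43.2
156 291.5 348.5 [ 562.6 -318.6] 46.0
168 291.5 350.5 [ 554.2 -323.1] 48.0
180 290.5 352.5 [ 545.5 -327.4] 51.0
192 291.5 352.5 [ 536.6 -331.7] 50.6
204 292.5 353.5 [ 527.7 -336.6] 51.1
216 293.5 353.5 [ 518.5 -341.1] 50.7
228 294.5 353.5 [ 509.1 -345.7] 50.4
240 295.5 354.5 [ 499.7 -350.8] 50.8
252 296.5 354.5 [ 489.9 -355.6] 50.5
264 293.5 361.5 [ 480.4 -361.7] 59.8
276 285.5 371.5 [ 470.5 -367.1] 76.3
288 276.5 381.5 [ 460.1 -372.2] 94.1
300 269.5 390.5 [ 449.7 -377.8] 109.6
312 262.5 398.5 [ 438.9 -383.1] 124.5
324 256.5 403.5 [ 427.5 -387.7] 135.9
336 253.5 405.5 [ 415.9 -392.4] 142.0
348 252.5 408.5 [ 404.5 -398.5] 147.3
360 254.5 403.5 [ 392.  -402.5] 142.2
372 261.5 397.5 [ 380.  -408.4] 131.2
384 283.5 321.5 [ 356.9 -389.9] 37.1
88 385
nose [ 609.25327381 -295.98986734   56.        ] tail [ 358.92238841 -408.25241034   56.        ] 274.3509262726995
fit all yaw 0.4366004628590192 0.4215697098515852
res [ 2.   2.2  2.1  1.9  1.7  1.6  1.   0.8  0.6  0.  -0.2 -0.4 -1.  -1.2
 -2.8 -3.4 -3.7 -4.4 -4.6 -4.  -3.3 -4.  -2.4 -2.6 23.9]
o from nose [ 486.91702584 -353.07613918] from tail [ 478.54005309 -352.43472232]
```

```bash
python3 -c "
from h import *
go([523,334,330],0.145)"
```

```text
turn [-1.000e-04  3.000e-04  2.681e-01] shift cm [ 11.798 -67.099 -13.96 ] n>= 13.9 clock 1.75
```

```bash
python3 -m jog '[[0,0,-3,0,0,0.134,100],[0,0,-4,0,0,0.134,100],[0.78,-4.47,-0.46,0,0,0,100],[0.78,-4.47,-0.46,0,0,0,100],[0.78,-4.47,-0.46,0,0,0,100],[0.78,-4.47,-0.46,0,0,0,100],[0.78,-4.47,-0.46,0,0,0,100],[0.78,-4.47,-0.46,0,0,0,100]]' && python3 -m jog '[[0.78,-4.47,-0.46,0,0,0,100],[0.78,-4.47,-0.46,0,0,0,100],[0.78,-4.47,-0.46,0,0,0,100],[0.78,-4.47,-0.46,0,0,0,100],[0.78,-4.47,-0.46,0,0,0,100],[0.78,-4.47,-0.46,0,0,0,100],[0.78,-4.47,-0.46,0,0,0,100],[0.78,-4.47,-0.46,0,0,0,100]]' && python3 -m jog '[[0.78,-4.47,-0.46,0,0,0,100],[0,0,0,0,0,0,100],[0,0,0,0,0,0,100],[0,0,0,0,0,0,100]]'
python3 - <<'E'
from h import *
c=cam('wrist','w2.png'); T,s=Twt(); print(np.round(T,3), np.round(s['qd'],3),s['joints'])
cv2.imwrite('pics/w2z.png',cv2.resize(c['color'][170:300,250:410],None,fx=5,fy=5,interpolation=cv2.INTER_CUBIC)[:600])
E
```

```text
clock: 2.55
eef_pos: [510.4, -73.7, 288.6]
eef_rot: [3.141, -0.001, 0.144]
wrist_force: [0.8, -0.3, 0.4]
finger_gap: 94.0
clock: 3.35
eef_pos: [521.0, 289.1, 325.5]
eef_rot: [-3.141, -0.001, 0.144]
wrist_force: [0.9, -0.4, 0.8]
finger_gap: 93.9
clock: 3.75
eef_pos: [522.6, 332.3, 329.6]
eef_rot: [3.141, -0.0, 0.144]
wrist_force: [0.6, -1.1, -0.1]
finger_gap: 94.3
[[ 9.90000e-01  1.43000e-01  0.00000e+00  5.22644e+02]
 [ 1.43000e-01 -9.90000e-01  0.00000e+00  3.32226e+02]
 [ 0.00000e+00  0.00000e+00 -1.00000e+00  3.29783e+02]
 [ 0.00000e+00  0.00000e+00  0.00000e+00  1.00000e+00]] [-0.    -0.003 -0.002 -0.     0.001  0.002] [ 5.07153252e-01  4.09472557e-01  1.09224395e+00 -1.28692736e-04
  1.63959045e+00  1.93413361e+00]
```

View pics/w2.png

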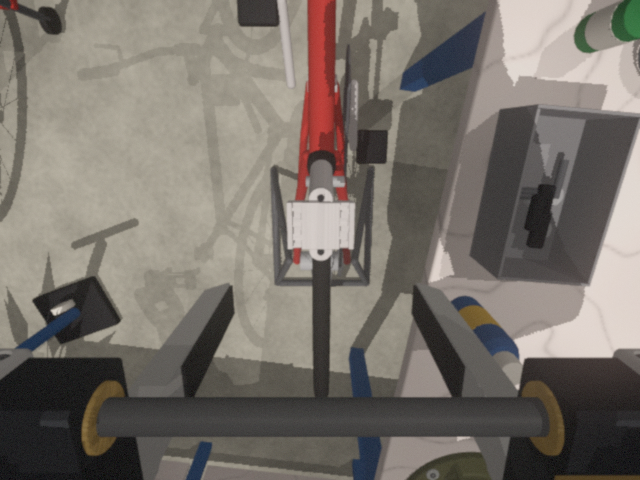

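View pics/w2z.png

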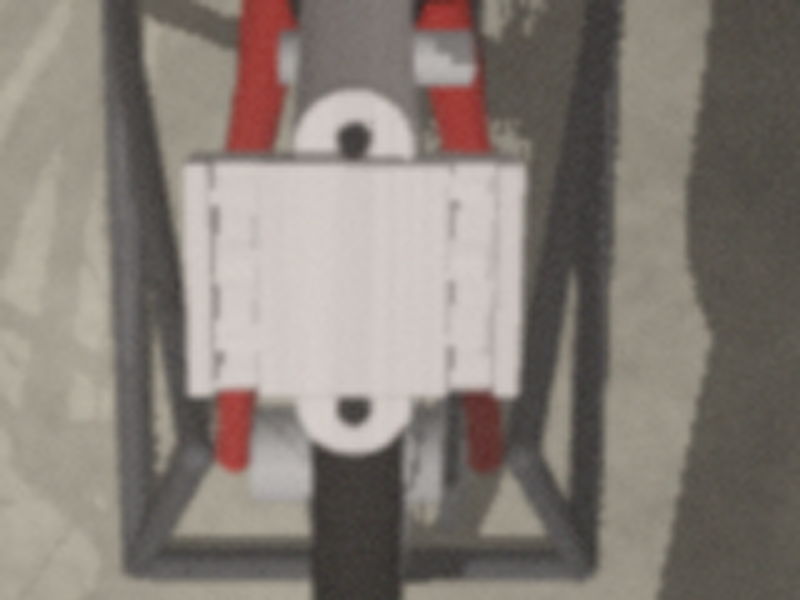

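The wrist view shows the head squarely below: ear holes at zoomed (355,138) and (353,408), block corners at (185,160) to (520,398).

Run:
```python
from h import *
c=cam('wrist')
Z=lambda x,y:((x+.5)/5-.5+250,(y+.5)/5-.5+170)
P=[onz(c,Z(*p),173.5) for p in [(185,158),(527,158),(521,398),(188,398)]]
H=[onz(c,Z(*p),171.5) for p in [(355,138),(353,408)]]
print(np.round(P,1),np.mean(P,0)); print(np.round(H,1),np.mean(H,0))
f=lambda a,b:np.arctan2(a[1]-b[1],a[0]-b[0])
print(f(H[0],H[1]),f(P[0],P[3]),f(P[1],P[2]),f(P[0],P[1])-np.pi/2,f(P[3],P[2])-np.pi/2)
go([503,-350.6,130],0.46)
```

```text
[[541.5 367.8 173.5]
 [550.4 306.3 173.5]
 [505.1 299.7 173.5]
 [496.  362.  173.5]] [523.24056035 333.95768199 173.5       ]
[[549.2 337.7 171.5]
 [497.9 330.8 171.5]] [523.5436159 334.2469383 171.5      ]
0.13522878581106895 0.12857200748376146 0.14453338768811297 0.1442761076170489 0.14440407841792147
turn [ 1.000e-04 -4.000e-04 -3.161e-01] shift cm [-32.078  60.324  19.985] n>= 14.2 clock 3.85
```

```bash
python3 -m jog '[[0,0,0,0,0,-0.105,100],[0,0,0,0,0,-0.105,100],[0,0,0,0,0,-0.105,100],[-2.14,4.02,0,0,0,0,100],[-2.14,4.02,0,0,0,0,100],[-2.14,4.02,0,0,0,0,100],[-2.14,4.02,0,0,0,0,100],[-2.14,4.02,0,0,0,0,100]]' && python3 -m jog '[[-2.14,4.02,0,0,0,0,100],[-2.14,4.02,0,0,0,0,100],[-2.14,4.02,0,0,0,0,100],[-2.14,4.02,0,0,0,0,100],[-2.14,4.02,0,0,0,0,100],[-2.14,4.02,1.8,0,0,0,100],[-2.14,4.02,1.8,0,0,0,100],[-2.14,4.02,1.8,0,0,0,100]]' && python3 -m jog '[[-2.14,4.02,1.8,0,0,0,100],[-2.14,4.02,1.8,0,0,0,100],[0,0,4,0,0,0,100],[0,0,4,0,0,0,100],[0,0,2,0,0,0,100],[0,0,0,0,0,0,100],[0,0,0,0,0,0,100],[0,0,0,0,0,0,100]]'
python3 - <<'E'
from h import *
c=cam('wrist','w3.png'); T,s=Twt(); print(np.round(T,3), np.round(s['qd'],3),s['joints'],s['clock'])
E
```

```text
clock: 4.65
eef_pos: [515.2, 103.5, 329.9]
eef_rot: [3.141, -0.001, 0.46]
wrist_force: [0.1, 0.3, 1.1]
finger_gap: 93.9
clock: 5.45
eef_pos: [504.2, -260.6, 275.3]
eef_rot: [3.141, -0.001, 0.459]
wrist_force: [1.3, -0.0, -0.3]
finger_gap: 94.5
clock: 6.25
eef_pos: [503.2, -349.6, 141.6]
eef_rot: [3.139, -0.001, 0.46]
wrist_force: [-0.1, -0.1, 0.1]
finger_gap: 94.1
[[ 8.96000e-01  4.44000e-01  2.00000e-03  5.03269e+02]
 [ 4.44000e-01 -8.96000e-01 -2.00000e-03 -3.49520e+02]
 [ 1.00000e-03  3.00000e-03 -1.00000e+00  1.41374e+02]
 [ 0.00000e+00  0.00000e+00  0.00000e+00  1.00000e+00]] [ 0.001  0.006  0.004 -0.001 -0.004 -0.   ] [-6.66787440e-01  4.92209435e-01  1.40696113e+00 -9.60674202e-06
  1.23955348e+00  4.43422120e-01] 6.3
```

View pics/w3.png

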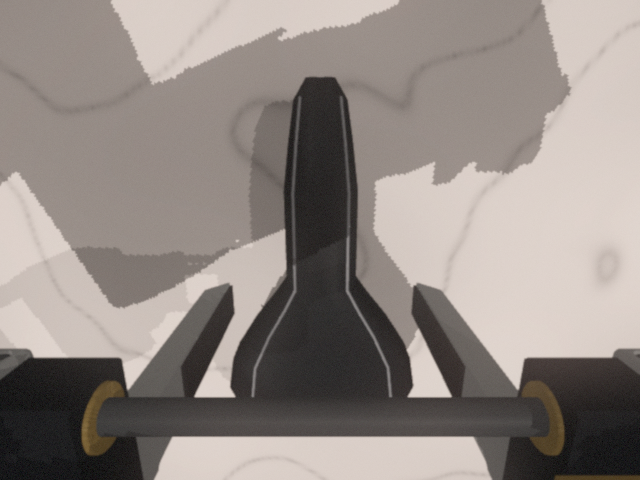

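The saddle now stands vertical in the view, centred at column 321 between the fingers; nose tip at row 77, widening from row 280. I'll measure its origin and yaw once more.

Run:
```python
from h import *
c=cam('wrist'); g=cv2.cvtColor(c['color'],cv2.COLOR_BGR2GRAY)
m=(g[60:385,228:416]<62).astype(np.uint8); m=cv2.morphologyEx(m,cv2.MORPH_CLOSE,np.ones((5,5)))
n,l,st,_=cv2.connectedComponentsWithStats(m); k=1+np.argmax(st[1:,4]); m=l==k
T,s=Twt(); Ti=np.linalg.inv(T)
for r in list(range(80,385,16)):
    x=np.where(m[r-60])[0]; a,b=x.min()+228-.5,x.max()+228+.5
    A,B=[(Ti@np.r_[onz(c,(q,r),61),1])[:3] for q in (a,b)]; print(r,a,b,np.round((A+B)[:2]/2,1),round(np.linalg.norm(A-B),1))
r=np.where(m.any(1))[0].min()+60
print('nose tool',Ti@np.r_[onz(c,(321,r-.5),56),1])
```

```text
80 304.5 335.5 [116.1  -1.3] 19.9
96 295.5 344.5 [106.5  -1.3] 31.9
112 291.5 348.5 [96.7 -1.3] 37.5
128 289.5 350.5 [86.7 -1.3] 40.6
144 288.5 352.5 [76.4 -1. ] 43.1
160 286.5 353.5 [65.8 -1.4] 45.7
176 285.5 355.5 [55. -1.] 48.3
192 283.5 356.5 [44.  -1.4] 51.0
208 284.5 356.5 [32.6 -1.1] 50.9
224 284.5 356.5 [21.  -1.1] 51.6
240 286.5 355.5 [ 9.1 -0.7] 50.1
256 286.5 355.5 [-3.2 -0.7] 50.7
272 286.5 354.5 [-15.7  -1.1] 50.6
288 278.5 363.5 [-28.6  -0.8] 64.1
304 265.5 376.5 [-41.9  -0.8] 84.9
320 254.5 388.5 [-55.5  -0.4] 103.9
336 244.5 398.5 [-69.5  -0.4] 121.1
352 236.5 405.5 [-83.9  -0.8] 134.7
368 232.5 409.5 [-98.7  -0.8] 143.1
384 231.5 411.5 [-114.    -0.4] 147.7
nose tool [118.24822826  -0.64330034  85.21155843   1.        ]
```

```bash
python3 -m jog '[[0,-0.1,3,0,0,0,100],[0,0,3,0,0,0,100],[0,0,2.5,0,0,0,100],[0,0,1.5,0,0,0,100],[0,0,0.9,0,0,0,100],[0,0,0,0,0,0,100],[0,0,0,0,0,0,100]]'
```

```text
clock: 7.05
eef_pos: [502.9, -348.5, 31.6]
eef_rot: [3.14, -0.001, 0.461]
wrist_force: [-0.3, 0.7, 1.0]
finger_gap: 94.2
```

```bash
python3 -m jog '[[0,0,0,0,0,0,40],[0,0,0,0,0,0,40],[0,0,0,0,0,0,40],[0,0,0,0,0,0,40],[0,0,0,0,0,0,30],[0,0,0,0,0,0,30],[0,0,0,0,0,0,30],[0,0,0,0,0,0,30]]' 60
python3 - <<'E'
from h import *
c=cam('side','s2.png'); T,s=Twt(); print(s['finger_gap'],s['wrist_force'],s['moment'],s['eef_pos'])
E
```

```text
clock: 7.85
eef_pos: [502.5, -348.1, 30.5]
eef_rot: [3.141, -0.0, 0.461]
wrist_force: [0.8, -0.9, 0.4]
finger_gap: 51.9
51.50577886978893 [0.36705735 0.03467925 0.60985354] [-0.03520266  0.00618985 -0.01116093] [ 502.45793644 -348.12601906   30.49146806]
```

```bash
python3 -m jog '[[0,0,-0.5,0,0,0,30],[0,0,-1.5,0,0,0,30],[0,0,-3,0,0,0,30],[0,0,-4,0,0,0,30],[0,0,-3,0,0,0,30],[0,0,0,0,0,0,30],[0,0,0,0,0,0,30],[0,0,0,0,0,0,30]]'
python3 - <<'E'
from h import *
c=cam('side','s3.png'); T,s=Twt(); print(s['finger_gap'],s['wrist_force'],s['moment'],s['eef_pos'],s['eef_rot'])
w=cam('wrist','w4.png')
cv2.imwrite('pics/s3z.png',cv2.resize(c['color'][150:290,320:480],None,fx=4,fy=4,interpolation=cv2.INTER_CUBIC))
E
```

```text
clock: 8.7
eef_pos: [501.8, -347.6, 148.8]
eef_rot: [-3.139, 0.001, 0.461]
wrist_force: [0.4, -0.2, -3.6]
finger_gap: 51.9
51.21419766080909 [ 0.2505224  -0.09407905 -2.76216118] [-0.01349064 -0.13309877  0.00034479] [ 501.81397969 -347.60930803  148.66038298] [-3.13890545e+00  1.23085277e-03  4.60764926e-01]
```

View pics/s3z.png

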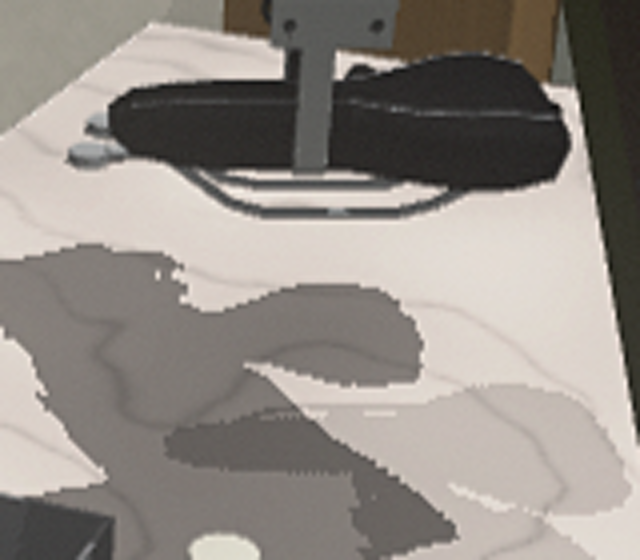

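View pics/w4.png

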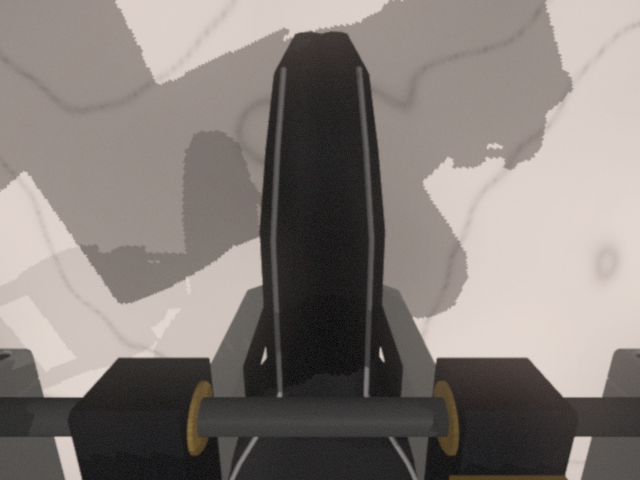

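```bash
cat >> h.py <<'E'
def onplane(c,uv,T,ty):
    "ray onto tool plane y=ty -> tool coords"
    o,d=ray(c,uv); Ti=np.linalg.inv(T); o=(Ti@np.r_[o,1])[:3]; d=Ti[:3,:3]@d
    return o+d*(ty-o[1])/d[1]
E
python3 - <<'E'
from h import *
T,s=Twt()
c=cam('side'); w=cam('wrist')
Z=lambda x,y:((x+.5)/4-.5+320,(y+.5)/4-.5+150)
for p in [(255,212),(290,213),(330,213.5),(370,213),(400,213)]: print('rail',p,np.round(onplane(c,Z(*p),T,-22),1))
print('nose', np.linalg.inv(T)@np.r_[onz(w,(321,32),T[2,3]+25.5),1])
g=cv2.cvtColor(c['color'],cv2.COLOR_BGR2GRAY); print(g[196:208,384:424:4])
E
```

```text
rail (255, 212) [ 28.6 -22.   25.4]
rail (290, 213) [  7.3 -22.   26.1]
rail (330, 213.5) [-17.  -22.   26.4]
rail (370, 213) [-41.3 -22.   26.1]
rail (400, 213) [-59.5 -22.   26.1]
nose [119.70359381  -0.16224194 -25.63563373   1.        ]
[[ 87  89  89  90  89  87  87  88  91 166]
 [150 149 149 149 147 146 145 144 146 214]
 [229 228 226 225 225 223 222 220 218 210]
 [222 218 214 217 219 217 217 217 214 212]
 [207 206 198 206 216 219 218 219 216 202]
 [103 173 175 172 195 208 201 200 199 125]
 [ 81  76  79  77  73 145  74  72  75  76]
 [112  92  89  91  89 123  90  91  89 100]
 [187 144 145 145 144 143 146 146 147 168]
 [216 219 221 222 223 222 223 221 223 223]
 [214 215 217 216 216 217 217 216 217 215]
 [215 214 216 215 216 215 214 214 216 217]]
```

The saddle hangs level: rail slope is under 0.01, and its origin is 16 mm behind and 30 mm below the TCP. Now I'll plan the carry.

```bash
python3 -c "
from h import *
go([539,336.3,300],0.14)"
```

```text
turn [-0.0015  0.0011  0.3208] shift cm [ 13.198 -67.231 -15.069] n>= 14.0 clock 8.9
```

```bash
python3 -m jog '[[0,0,-1,0,0,0.04,30],[0,0,-2.5,0,0,0.07,30],[0,0,-3,0,0,0.07,30],[0,0,-3,0,0,0.07,30],[0,0,-3,0,0,0.05,30],[0,0,-2.57,0,0,0.021,30],[0.6,-1,0,0,0,0,30],[0.6,-2,0,0,0,0,30]]' && python3 -m jog '[[0.6,-3.1,0,0,0,0,30],[0.6,-3.1,0,0,0,0,30],[0.6,-3.1,0,0,0,0,30],[0.6,-3.1,0,0,0,0,30],[0.6,-3.1,0,0,0,0,30],[0.6,-3.1,0,0,0,0,30],[0.6,-3.1,0,0,0,0,30],[0.6,-3.1,0,0,0,0,30]]' && python3 -m jog '[[0.6,-3.1,0,0,0,0,30],[0.6,-3.1,0,0,0,0,30],[0.6,-3.1,0,0,0,0,30],[0.6,-3.1,0,0,0,0,30],[0.6,-3.1,0,0,0,0,30],[0.6,-3.1,0,0,0,0,30],[0.6,-3.1,0,0,0,0,30],[0.6,-3.1,0,0,0,0,30]]'
```

```text
clock: 9.7
eef_pos: [510.2, -316.5, 299.5]
eef_rot: [-3.141, 0.001, 0.139]
wrist_force: [0.7, -0.1, -4.5]
finger_gap: 51.8
clock: 10.5
eef_pos: [522.6, -62.4, 299.1]
eef_rot: [-3.141, 0.002, 0.141]
wrist_force: [0.3, -1.4, -3.2]
finger_gap: 51.7
clock: 11.3
eef_pos: [535.3, 189.7, 299.0]
eef_rot: [3.141, 0.002, 0.141]
wrist_force: [-0.6, -0.1, -2.7]
finger_gap: 51.1
```

```bash
python3 -m jog '[[0.6,-3.1,0,0,0,0,30],[0.6,-3.1,0,0,0,0,30],[0.6,-3.1,0,0,0,0,30],[0.6,-3.1,0,0,0,0,30],[0,-1.5,0,0,0,0,30],[0,-0.73,0,0,0,0,30],[0,0,0,0,0,0,30],[0,0,0,0,0,0,30]]'
python3 - <<'E'
from h import *
T,s=Twt(); print(s['eef_pos'],s['eef_rot'],s['clock'])
c=cam('side','s5.png')
cv2.imwrite('pics/s5z.png',c['color'][150:380,80:400].repeat(2,0).repeat(2,1))
t=cam('top','t5.png')
go([539,336.3,230],0.14)
E
```

```text
clock: 12.1
eef_pos: [539.5, 335.2, 300.9]
eef_rot: [3.141, 0.0, 0.139]
wrist_force: [0.6, -0.4, -3.7]
finger_gap: 51.6
[539.52392786 335.21874389 300.94039807] [3.14127027e+00 1.70580789e-04 1.39298197e-01] 12.1
turn [ 0.     -0.0003 -0.0013] shift cm [-0.052 -0.133  7.128] n>= 1.4 clock 12.2
```

View pics/s5z.png

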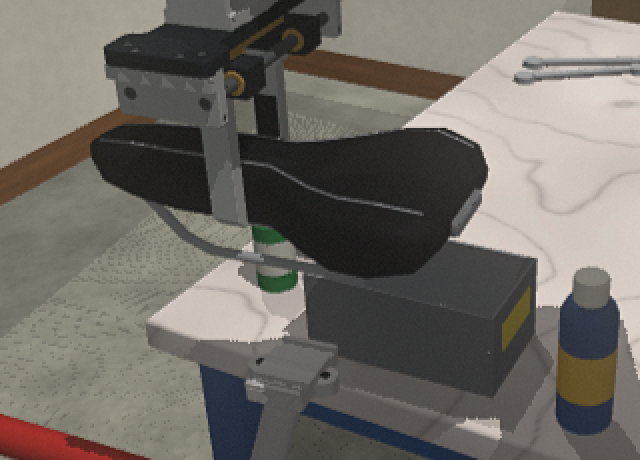

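View pics/t5.png

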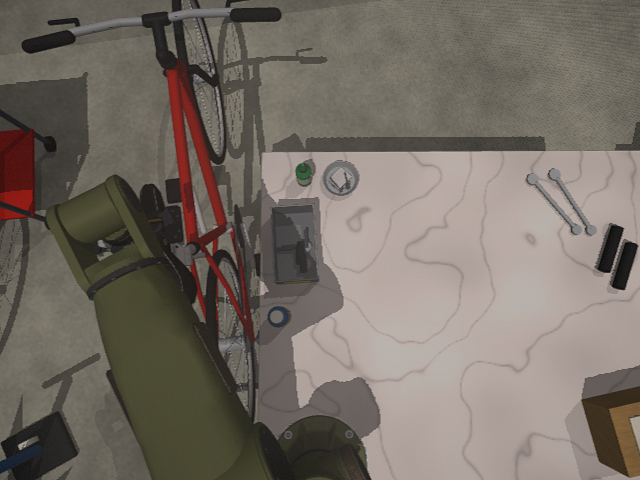

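The side view shows the saddle held over the head (zoomed 290,375), nose to the front. The bin, can, bottle and dish have not moved. I'll descend most of the way and check again.

```bash
python3 -m jog '[[0,-0.1,1,0,0,0,30],[0,0,2,0,0,0,30],[0,0,2,0,0,0,30],[0,0,1,0,0,0,30],[0,0,0.7,0,0,0,30],[0,0,0,0,0,0,30],[0,0,0,0,0,0,30],[0,0,0,0,0,0,30]]'
python3 - <<'E'
from h import *
T,s=Twt(); print(s['eef_pos'],s['eef_rot'],s['clock'],s['wrist_force'])
c=cam('side','s6.png')
cv2.imwrite('pics/s6z.png',cv2.resize(c['color'][270:380,120:280],None,fx=5,fy=5,interpolation=cv2.INTER_CUBIC))
E
```

```text
clock: 13.0
eef_pos: [539.6, 337.2, 235.1]
eef_rot: [-3.141, -0.001, 0.14]
wrist_force: [-0.5, 0.6, -3.1]
finger_gap: 50.9
[539.55281162 337.1681394  235.06562452] [-3.14110640e+00 -1.30271394e-03  1.39797888e-01] 13.0 [-0.47491515  0.62741763 -3.11425495]
```

View pics/s6z.png

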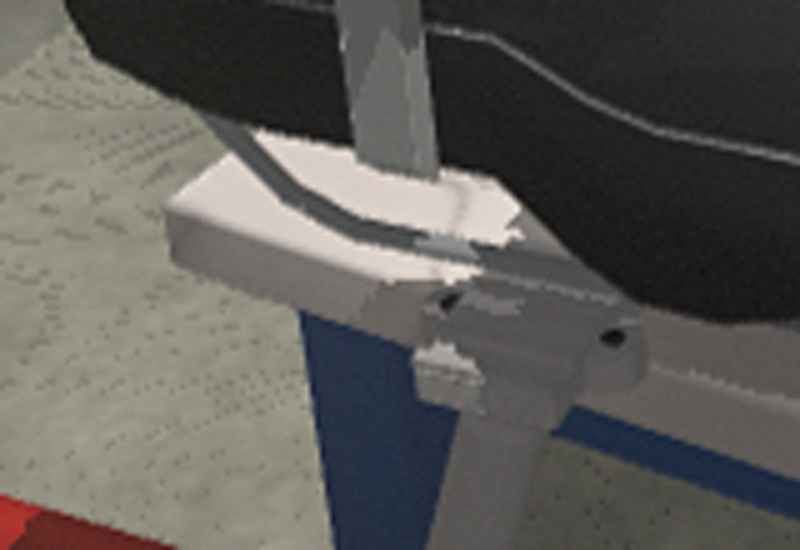

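Run:
```python
from h import *
T,s=Twt(); c=cam('side')
Z=lambda x,y:((x+.5)/5-.5+120,(y+.5)/5-.5+270)
for p in [(285,192),(355,231),(400,240),(450,249),(500,261),(560,274),(620,290)]: print('rail',p,np.round(onplane(c,Z(*p),T,-22),1))
for x in [24,-16,-56]: 
  q=proj(c,(T@np.r_[x,-22,27,1])[:3]); print('pred px zoom',x,(q-[120,270]+.5)*5-.5)
go([539,336.3,215.5],0.14)
```

```text
rail (285, 192) [ 43.1 -22.   17.7]
rail (355, 231) [ 21.8 -22.   26.3]
rail (400, 240) [  7.5 -22.   26.1]
rail (450, 249) [ -8.2 -22.   25.5]
rail (500, 261) [-23.7 -22.   26. ]
rail (560, 274) [-42.  -22.   26.1]
rail (620, 290) [-60.  -22.   27.3]
pred px zoom 24 [348.36060408 231.67408178]
pred px zoom -16 [475.54142575 258.58963469]
pred px zoom -56 [606.52652977 286.31029611]
turn [-0.0004 -0.001  -0.0002] shift cm [-0.058  0.076  1.931] n>= 0.4 clock 13.1
```

```bash
python3 -m jog '[[0,0,0.5,0,0,0,30],[0,0,0.7,0,0,0,30],[-0.05,0.05,0.5,0,0,0,30],[0,0,0.25,0,0,0,30],[0,0,0,0,0,0,30],[0,0,0,0,0,0,30],[0,0,0,0,0,0,30],[0,0,0,0,0,0,30]]'
python3 - <<'E'
from h import *
c=cam('side','s7.png'); P=[]
P=[np.r_[Twt()[1]['eef_pos'],Twt()[1]['eef_rot']]]
for i in range(4): cam('wrist' if i==0 else 'side','w7.png' if i==0 else None); s=Twt()[1]; P.append(np.r_[s['eef_pos'],s['eef_rot']])
print(np.round(P,3),s['clock'],s['wrist_force'],s['moment'])
cv2.imwrite('pics/s7z.png',cv2.resize(c['color'][270:380,120:280],None,fx=5,fy=5,interpolation=cv2.INTER_CUBIC))
E
```

```text
clock: 13.9
eef_pos: [539.0, 336.5, 214.9]
eef_rot: [-3.141, -0.0, 0.14]
wrist_force: [-0.0, 0.7, -3.0]
finger_gap: 51.9
[[ 5.38938e+02  3.36524e+02  2.14839e+02 -3.14100e+00 -0.00000e+00
   1.40000e-01]
 [ 5.38918e+02  3.36486e+02  2.14767e+02 -3.14200e+00 -0.00000e+00
   1.40000e-01]
 [ 5.38915e+02  3.36515e+02  2.14749e+02 -3.14200e+00 -0.00000e+00
   1.40000e-01]
 [ 5.38919e+02  3.36489e+02  2.14736e+02 -3.14200e+00 -0.00000e+00
   1.40000e-01]
 [ 5.38915e+02  3.36477e+02  2.14698e+02 -3.14200e+00 -0.00000e+00
   1.40000e-01]] 14.15 [ 0.58546283  0.50857509 -3.11194454] [ 0.06327603 -0.19045898 -0.00872667]
```

View pics/s7z.png

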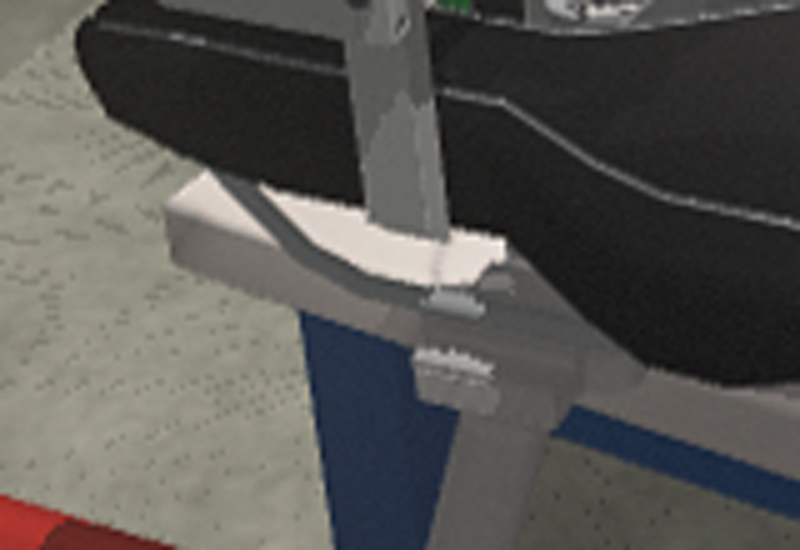

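View pics/w7.png

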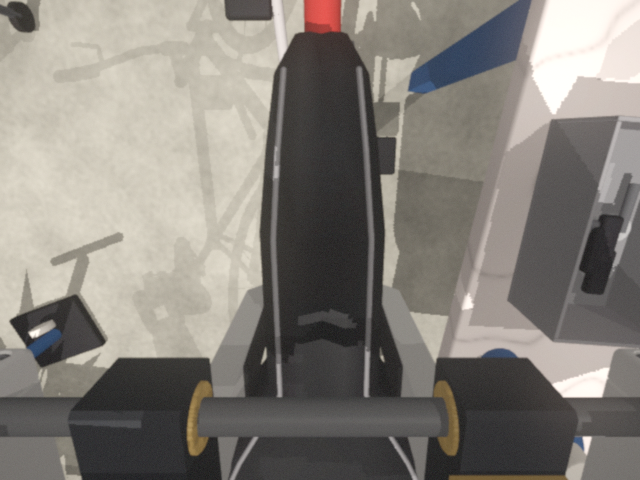

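The side view shows the left rail's straight part over the head, with its front bend at zoomed (370,288). The wrist view shows the nose on the red top tube's line, at column 321. I'll check rail against groove using the side camera alone, relative to the head as that camera sees it.

Run:
```python
from h import *
T,s=Twt(); c=cam('side')
Z=lambda x,y:((x+.5)/5-.5+120,(y+.5)/5-.5+270)
for nm,h in (('side head',[522,333.8,170]),('mean head',[523.1,334,170])):
  B=np.eye(4);B[:3,:3]=R.from_euler('z',.14).as_matrix();B[:3,3]=h
  for p in [(300,247),(370,287),(410,297),(455,304),(500,316),(550,327)]: print(nm,p,np.round(onplane(c,Z(*p),B,22),1))
print('origin of saddle in bike frame', np.round(np.linalg.inv(B)@T@np.r_[-16,0,30,1],1), 'yaw',s['eef_rot'][2])
g=c['color']; crop=cv2.resize(g[315:350,190:260],None,fx=11,fy=11,interpolation=cv2.INTER_CUBIC).astype(float); cv2.imwrite('pics/s8z.png',np.clip(crop*1.8,0,255).astype(np.uint8))
```

```text
side head (300, 247) [59.3 22.  28.1]
side head (370, 287) [37.8 22.  19. ]
side head (410, 297) [25.1 22.  18.6]
side head (455, 304) [10.7 22.  19.5]
side head (500, 316) [-3.4 22.  18.7]
side head (550, 327) [-18.9  22.   18.7]
mean head (300, 247) [58.2 22.  28.1]
mean head (370, 287) [36.7 22.  19.1]
mean head (410, 297) [23.9 22.  18.6]
mean head (455, 304) [ 9.5 22.  19.6]
mean head (500, 316) [-4.5 22.  18.8]
mean head (550, 327) [-20.   22.   18.7]
origin of saddle in bike frame [ 0.   0.2 14.7  1. ] yaw 0.13982454515854537
```

View pics/s8z.png

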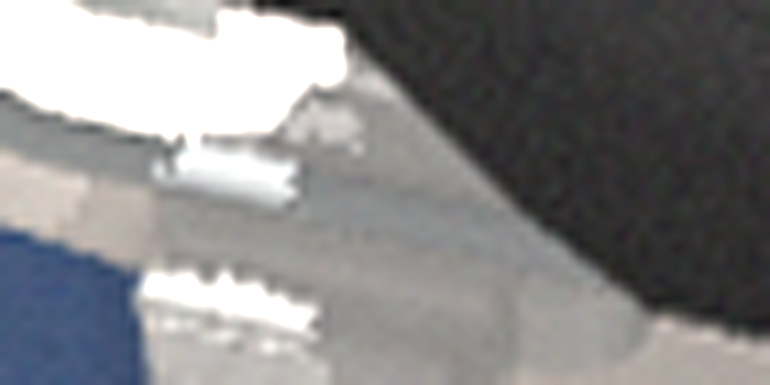

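All checks agree: saddle origin over the head at (0, 0.2, 14.7 mm) in the bike frame, rail underside about 15 mm above the grooves. Handing in.

```bash
python3 -c "
from h import *
print(order.sign_off()); s=Twt()[1]; print(s['clock'],s['eef_pos'],s['finger_gap'])"
```

```text
the job is handed in; nothing more can be done
None
the job is handed in; nothing more can be done
```

I gripped the saddle by its waist at 60 N, about 16 mm ahead of its origin, and lifted it. I carried it about 90 mm or more above everything on the bench, and I'm holding it over the seatpost head. The job was handed in at about 14 s.

**Last checks:**
- **Position:** the saddle's origin is at x 0, y 0.2, z 14.7 mm relative to the groove floors. The side camera alone puts the rail underside about 15 mm up.
- **Level and direction:** the rails are level within about 0.01 rad. Heading is 0.140 rad, against 0.13–0.145 measured for the bike.
- **Grip and contact:** the wrist force stayed at the saddle's weight (about 3 N), with no sign that it touched the bike. Pose and grip were steady.
- **Bench items:** the bin, can, bottle and dish were still in place in the pictures taken as the saddle arrived over the head.

**Weaker points:**
- **Fore-aft position:** estimates of the saddle's origin differed by a few mm. The nose and rail bend gave 16–18 mm behind the tool centre, and the waist outline gave 11–14 mm.
- **View at the end:** the arm blocked the top camera. I could only see the left rail over its groove, so the right side is inferred from the heading and geometry.
- **After hand-in:** I asked for one more state reading, but none was available.

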